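# Free the glued cork block from the screw press

### The arm

A 6-joint arm with a two-finger parallel gripper is mounted at the origin on the work surface. World frame = base frame: x ahead of the robot, y to its left, z up, the work surface at z = 0. Lengths are in mm, angles in degrees, forces in N, time in s.
With the tool pointing down it reaches from about 325 to 875 mm from the base axis. Payload 4.4 kg.
Tool frame: the origin (TCP) lies on the mounting face of the last link; the fingertips stand 173 mm ahead of it and the grasp point (between the pads) lies 155 mm ahead of it (r.tcp_to_grasp is the distance from the TCP to the grasp point, in mm); y points along the fingers, x is the direction in which the jaws open and shut, and the axes are right-handed (so a half turn about y gives the same grasp; the last joint's range is limited). The gripper opens to 85 mm and grips with 20 to 120 N. Pads are 22 mm wide; open, the fingers measure 114 mm over their backs; the gripper's body (76 mm by 85 mm) begins 54 mm behind the grasp point. The pads swing forward as they close: fully open they stand 13 mm farther back than shut.
Start: joints at [57.725, 11.837, 88.321, -0, 79.842, -8.623], TCP at [230.686, 526.7, 404.682] pointing down, gripper open.
Joint ranges: [-156.59, 156.59], [-49.26, 127.26], [12.9, 141.05], [-63.56, 243.56], [4.71, 150.69], [-161.64, 161.64]. Speed limits (degrees/s): [159.86, 159.86, 180, 180, 180, 180].

### API

Orientations are given as a 3x3 rotation matrix whose columns are the frame's x, y, z axes.
In Python, from rig import r gives the robot as it stands.
- The arm moves only by the shell command python3 -m creep 'ROWS' [FORCE]. ROWS is JSON, a list that holds one entry, the list of rows, each a list of 7 numbers: the turn, a rotation vector about the tool's x, y, z scaled (see below), then the shift along the tool's x, y, z scaled (see below), then the closure, from 0 (fully open) to 1 (shut). A call has 1 to 12 rows; each row is the pose to reach, as a shift and turn from the pose commanded when the call began, along the tool's axes at that moment; what a row does not reach only later rows make up. The controller multiplies each number of a shift by 300 mm and each number of a turn by pi/4 rad. A row lasts 1/12 s, in which the tool goes at most 41.7 mm and 7.16 degrees, less where a joint would pass 70% of its speed; a pose out of reach is approached as far as the arm can. A call with a number of a shift or a turn outside -1 to 1 is refused whole. A call with a gripper value outside its range is refused whole. The fingers move at their own pace and stop on an object; FORCE is the grip in N (left out, the last holds). Time passes only in rows, so rows that repeat a pose let the fingers close. It gives the time, the measured TCP pose, the force and the opening at its end, in the units of the state.
- r.state(): the state, without advancing time (a new reading comes with each control period).
- r.read_camera(name): name is "scene" or "side" or "wrist"; returns a dict with "img" (384x512x3 uint8, blue, green, red), "fov_y" (degrees; the focal length in pixels is half the picture's height over the tangent of half this angle, whatever the lens; pixels are square), "cx", "cy" (the principal point, pixels), "world_to_cam" (4x4, takes a point from world to camera coordinates). Camera axes: x right, y up, looking along -z (the intrinsics and any distortion apply to the point x, -y, -z); pixel columns grow to the right and rows downward; lengths in mm; the calibration is good to about 2 mm. A picture is of the moment at which its call begins. There is no depth.
- r.sign_off(): hands the job in, once; it reports no verdict.
The state is a dict: "time_s": time; "qpos": joint angles; "dq": joint speeds; "tau": joint torques, N m; "position": TCP position; "orientation": TCP orientation; "force": force on the tool from outside, world axes, zero at the start; "torque": the same for the moment, N m; "gripper_width": finger opening in mm.
Only numpy, scipy, OpenCV 4.12 (cv2) and the standard library are available. Lean on these libraries where they do the work, as an engineer would, in place of code of your own. Each camera call takes 0.05 s, during which the arm holds its last target. There are 200 camera calls.

### The job

The glue on the sky-blue cork block in the screw press has set. Swing the press's lock lever up until it stands upright, and only then wind the handwheel anticlockwise, seen from above, until the foot is at least 10 mm clear of the block; then draw the block out and lay it, without dropping it, flat and lengthwise in the long empty bed of the bamboo tray. Leave the lever up and the press open, the balls in their pockets and everything else where it stands.

Things in the scene. Friction and masses are not known exactly. Their poses are not given: they have to be found in the camera images.
- press: Steel screw press, fixed. Origin: centre of the underside of its base plate (220 x, 120 y, 16 high, mm); -x is its open front. The block lies along x behind a front lip 6 high (x -110 to -100): lift it over. Bridge: x 39 to 71, y -53 to 105, z 95 to 115, on two columns of diameter 18 at x 55, y -44 and 44. Spindle axis: x 55, y 0. Lock lever at the bridge's +y end.
- foot (a point): Centre of the underside of the press foot, a disc of diameter 40 on the spindle's lower end; it starts on the block's top, 60 mm above the shelf, and rises with the wheel.
- wheel_grip (a point): Centre of the handwheel: a solid aluminium disc, diameter 60, 16 thick, axis vertical, on top of the spindle about 158 mm above the shelf; a hub of diameter 22 stands 10 mm above it. 35 mm of free height between wheel and bridge at the start. This point rises with the wheel.
- wheel (a joint): Turn of the handwheel in rad: 0 with the foot down on the block, growing anticlockwise seen from above, at most 6.4. Wheel, spindle and foot rise together 18 mm a turn (2.865 mm a rad), so 10 mm is 3.5 rad. Takes about 0.15 N m to turn and stays where it is left; it has no spring.
- lock (a joint): Lock lever angle in rad about a level hinge along the press's y: 0 lies level and points to the press's front (-x), 1.57 stands straight up, stop at 1.7. Starts between 0 and 0.35, stays where it is left, takes about 2 N at the knob.
- lock_hinge (a point): A point on the lock lever's hinge axis: at (+55, +89, +128) mm in the press's frame.
- lock_knob (a point): Centre of the black barrel knob at the lock lever's end, 70 mm from the hinge: a cylinder of diameter 16, 22 long, lying across the lever (along the press's y), with flat ends that can be pinched from above. The lever bar is 8 wide and 9 thick.
- block_mid (a point): Centre of the sky-blue cork block in the press: 180 (its x) by 56 (its y) by 44 (its z), about 0.11 kg. It reaches about 135 mm in front of the spindle axis, where it is free from above. (A smaller sky-blue cork block leans on the steel bottle and is not part of the job.)
- block: The same cork block, origin at the centre of its underside.
- tray: Bamboo tray, fixed, 228 (x) by 170 (y) by 18 high, floor 6 thick, walls 5 to 6 thick. Origin: centre of its underside. A wall along x at y -27 parts the long bed (+y side) from three pockets (-y side) with wooden balls.
- tray_bed (a point): Centre of the floor of the tray's long bed, 6 mm above the shelf; the bed is 216 (x) by 105 (y), open above; its walls stand 12 mm above this floor. Axes as the tray's.
- ball0_center (a point): Centre of wooden massage ball 0, diameter 40, in its pocket of the tray; its top is 46 mm above the shelf.
- ball1_center (a point): Centre of wooden massage ball 1, diameter 40, in its pocket of the tray; its top is 46 mm above the shelf.
- ball2_center (a point): Centre of wooden massage ball 2, diameter 40, in its pocket of the tray; its top is 46 mm above the shelf.
- bottle: Stainless steel bottle with flip lid, diameter 68, 208 high, loose. Origin: centre of its underside.
- spare: Smaller sky-blue cork block, 26 by 70 by 110, leaning on the bottle's far side, loose. Origin at its centre.
- dish: White ceramic bowl, diameter 64, 40 high, loose. Origin: centre of its underside.
- diffuser: White ceramic diffuser with a press button, diameter 104, 105 high, loose. Origin: centre of its underside.
- roller: Wooden foot roller, 100 by 90 by 42 high, loose. Origin: centre of its underside.
Mind the look-alikes: they are no part of the job. Leave any purple look-alike of the block alone.

How it is judged (in metres and radians):
On the way, in this order (a step that is already met when the one before it is completed fails the run):
1. the lock lever is swung up while the wheel is still down (value of joint lock above 1.25 rad and value of joint wheel below 0.4 rad), for 0.2 s.
2. the handwheel is wound up until the foot is about 10 mm clear, the block still in the press (value of joint wheel above 3.4 rad and value of joint lock above 1.25 rad and distance of block_mid from where it was at the start of the episode below 0.03 m), for 0.2 s.
At the end, for the whole second after the job is handed in: The cork block lies at rest, flat (within 0.08 rad) on the floor of the tray's long bed, lengthwise (within 0.3 rad), its centre within 22 mm along and 30 mm across the bed's centre; the lock lever is up (over 1.25 rad) and the handwheel is wound up (over 3.4 rad) (x of block_mid in the frame of tray_bed between -0.022 and 0.022 m and y of block_mid in the frame of tray_bed between -0.03 and 0.03 m and z of block_mid in the frame of tray_bed between 0.016 and 0.028 m and angle between block_mid's own z axis and vertical below 0.08 rad and angle between the x axis of block_mid and the x axis of tray_bed, either way round below 0.3 rad and linear speed of block below 0.02 m/s and value of joint lock above 1.25 rad and value of joint wheel above 3.4 rad); the robot touches nothing.
It fails at once if the wheel is turned while the lock lever is down (value of joint wheel above 0.4 rad and value of joint lock below 1.1 rad).
It fails at once if the block is pulled out before the foot is clear (distance of block_mid from where it was at the start of the episode above 0.03 m and value of joint wheel below 3.3 rad).
It fails at once if the block is dropped (moves faster than 0.45 m/s untouched by the fingers) (linear speed of block above 0.45 m/s and contact force between the fingers and block below 0.05 N).
It fails at once if a ball leaves the tray (horizontal distance between any of ball0_center, ball1_center, ball2_center and tray above 0.14 m or height (world z) of any of ball0_center, ball1_center, ball2_center above 0.045 m).
It fails at once if the bottle, bowl, diffuser, roller or leaning spare block is pushed over 20 mm or tipped (distance of any of bottle, dish, diffuser, roller, spare from where it was at the start of the episode above 0.02 m or angle between any of bottle, dish, diffuser, roller's own z axis and vertical above 0.3 rad).
It also fails if it takes over 72 s, if anything falls off the work surface, if the arm or the gripper's body presses on something with over 40 N, if the wrist force passes 120 N, or if a joint passes its speed limit or range.

## Working session

There is one attempt and no reset: what is moved stays moved. The work goes in short steps, Python scripts to look and compute and a shell command to move; the robot and the scene stay as the last step left them, time stands still between calls to the robot, and variables do not carry over. Pictures are saved under pics/ and viewed, about 8 in all and at most 12, crops included, and the job is handed in when it is done.

```bash
ls; mkdir -p pics
python3 - <<'E'
from rig import r
import cv2,numpy as np,pickle
d={n:r.read_camera(n) for n in("scene","side","wrist")}
pickle.dump(d,open('c0.pkl','wb'))
for n in d:
    c=d[n];print(n,{k:v for k,v in c.items() if k!='img'});cv2.imwrite(f'pics/{n}0.png',c['img'])
print(r.state())
E
```

```text
pics
scene {'fov_y': 52.651660893712226, 'cx': 258.5015738348821, 'cy': 193.14454638777454, 'world_to_cam': array([[ 7.02930771e-01,  7.11220261e-01, -7.35334373e-03,
        -2.51255357e+02],
       [-4.69472884e-01,  4.71717857e-01,  7.46376229e-01,
         2.09168701e+02],
       [ 5.34306600e-01, -5.21198622e-01,  6.65483624e-01,
        -1.58025001e+03],
       [ 0.00000000e+00,  0.00000000e+00,  0.00000000e+00,
         1.00000000e+00]])}
side {'fov_y': 47.503479647858406, 'cx': 258.49565191728317, 'cy': 192.33109831211928, 'world_to_cam': array([[ 9.65956180e-01, -2.58403975e-01,  1.24917461e-02,
        -5.53797336e+02],
       [ 1.79827182e-01,  7.05368991e-01,  6.85650619e-01,
        -8.22761233e+01],
       [-1.85986136e-01, -6.60062098e-01,  7.27823594e-01,
        -1.53310536e+03],
       [ 0.00000000e+00,  0.00000000e+00,  0.00000000e+00,
         1.00000000e+00]])}
wrist {'fov_y': 67.49281850012291, 'cx': 259.4718601142092, 'cy': 190.8784359540226, 'world_to_cam': array([[ 4.00725310e-01,  9.16195168e-01, -2.37483297e-03,
        -5.73418196e+02],
       [-8.70061213
[... 316 characters left out ...]
+01, -4.39055771e-05,
        7.98426524e+01, -8.62331469e+00]), 'dq': array([-0.09019368, -0.19228105, -0.28426774,  0.14167002,  0.06807724,
        0.11200653]), 'tau': array([ 8.14581999e-04, -3.83508790e+01, -2.92036933e+01, -2.08878678e-04,
        6.57284007e-03,  6.21697808e-06]), 'position': array([230.54336254, 526.46063479, 403.78336124]), 'orientation': array([[ 4.01177513e-01, -9.53303714e-04, -9.15999833e-01],
       [ 9.15998626e-01, -1.51083683e-03,  4.01178557e-01],
       [-1.76637129e-03, -9.99998404e-01,  2.67111130e-04]]), 'force': array([-0.30975296, -0.77936412, -0.31760442]), 'torque': array([-0.00976051,  0.01983721, -0.01791676]), 'gripper_width': 85.25274290626805}
```

View pics/scene0.png

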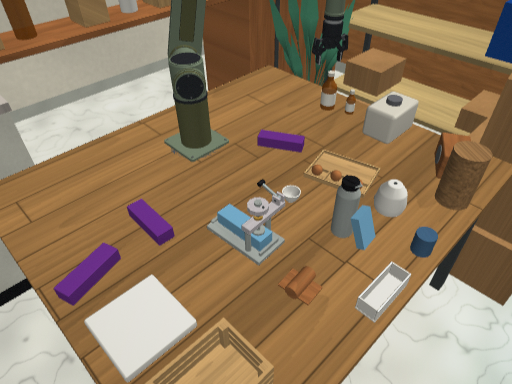

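View pics/side0.png

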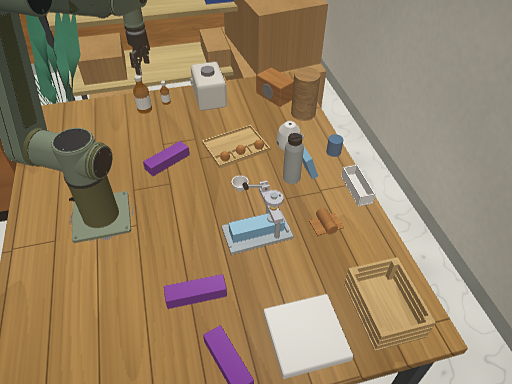

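Scene: press around (245,230), tray (342,172), bottle (347,205), bowl (290,192) just by the lever knob. In side: press (257,230), tray (236,145), lever knob (246,186). Next I'll view enlarged crops.

```bash
cat > h.py <<'E'
import numpy as np,cv2,pickle
def ray(c,u,v):
    f=192/np.tan(np.radians(c['fov_y'])/2);W=c['world_to_cam'];R=W[:3,:3]
    d=R.T@np.array([(u-c['cx'])/f,-(v-c['cy'])/f,-1.]);return -R.T@W[:3,3],d/np.linalg.norm(d)
def plane(c,u,v,z):
    o,d=ray(c,u,v);return o+d*(z-o[2])/d[2]
def tri(*obs):
    A=np.zeros((3,3));b=np.zeros(3);L=[]
    for c,u,v in obs:
        o,d=ray(c,u,v);P=np.eye(3)-np.outer(d,d);A+=P;b+=P@o;L.append((o,P))
    p=np.linalg.solve(A,b);return p,[np.linalg.norm(P@(p-o)) for o,P in L]
def proj(c,p):
    f=192/np.tan(np.radians(c['fov_y'])/2);W=c['world_to_cam'];q=W[:3,:3]@p+W[:3,3]
    return np.array([c['cx']+f*q[0]/-q[2],c['cy']-f*q[1]/-q[2]])
E
python3 - <<'E'
import pickle,cv2,numpy as np
d=pickle.load(open('c0.pkl','rb'))
def crop(n,x,y,w,h,s): return cv2.resize(d[n]['img'][y:y+h,x:x+w],None,fx=s,fy=s,interpolation=cv2.INTER_CUBIC)
o=np.zeros((600,800,3),np.uint8)
for im,x,y in((crop('scene',205,170,100,95,4),0,0),(crop('side',215,165,90,90,4),405,0),(crop('scene',300,145,85,50,4),0,385),(crop('side',195,120,80,50,4),405,385)):
    o[y:y+im.shape[0],x:x+im.shape[1]]=im
cv2.imwrite('pics/comp.png',o)
E
```

```text
(no output)
```

View pics/comp.png

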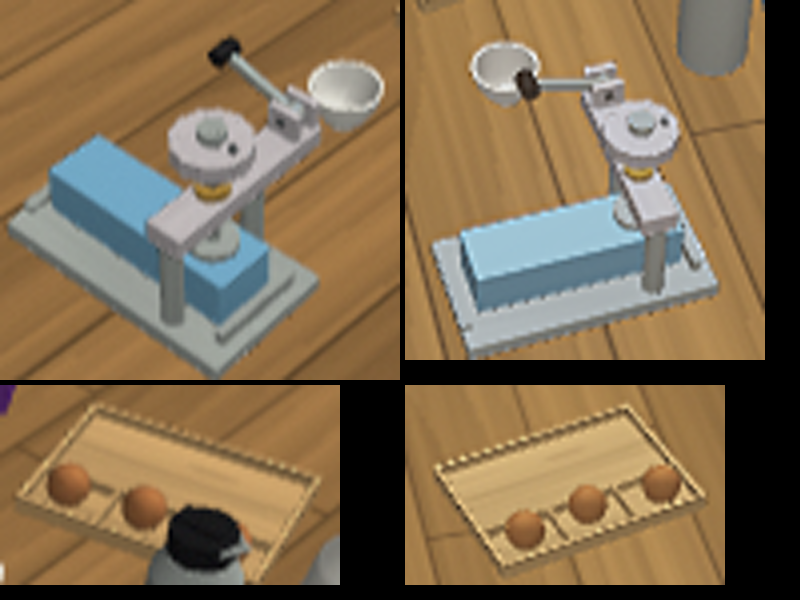

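View pics/wrist0.png

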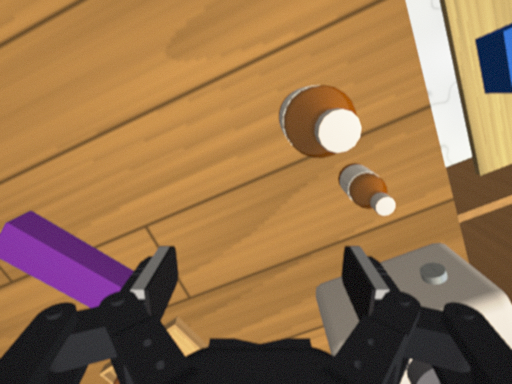

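The crops show the lever nearly level with a black knob over the bowl, the wheel with its hub, the block's top corners, and the tray's corners and balls clearly enough to triangulate. Next, measure.

Run:
```python
from h import *
np.set_printoptions(precision=1,suppress=True)
d=pickle.load(open('c0.pkl','rb'));S,D=d['scene'],d['side']
s=lambda x,y:(S,205+x/4,170+y/4); e=lambda x,y:(D,215+(x-405)/4,165+y/4)
ts=lambda x,y:(S,300+x/4,145+(y-385)/4); te=lambda x,y:(D,195+(x-405)/4,120+(y-385)/4)
for n,a,b in [('knob',s(225,52),e(527,84)),('hubtop',s(211,124),e(642,119)),('blk f+y',s(98,136),e(462,232)),('blk f-y',s(52,170),e(478,278)),
 ('plate f-y',s(10,228),e(470,350)),('plate r-y',s(215,372),e(718,285)),
 ('tray -+',ts(96,406),te(435,467)),('tray --',ts(18,495),te(505,568)),('tray ++',ts(320,480),te(628,408))]:
    p,r_=tri(a,b);print(n,p,np.array(r_))
print('plate f+y',plane(*e(434,243),16),'r+y',plane(*s(318,278),16))
print('blk r+y',plane(*s(268,258),60),'r-y',plane(*s(222,293),60))
print('tray +-',plane(*te(705,497),18))
print('balls', [plane(*te(*q),26) for q in((525,529),(588,504),(661,484))])
# bottle, bowl
print('bowl',plane(*e(504,65),40),plane(*s(346,85),40))
print('bottle top',tri((S,349,183),(D,294,140))[0])
print('cams',ray(S,256,192)[0],ray(D,256,192)[0])
# colour check of block via mask
for n,c in(('scene',S),('side',D)):
    h=cv2.cvtColor(c['img'],cv2.COLOR_BGR2HSV);m=cv2.inRange(h,(92,60,100),(112,255,255))
    k,_,st,ce=cv2.connectedComponentsWithStats(m)
    print(n,[(st[i].tolist(),ce[i].round(1).tolist()) for i in range(1,k) if st[i,4]>60])
```

```text
knob [ 494.2 -122.5  147.7] [0.6 0.6]
hubtop [ 566.1 -208.3  177.1] [1.6 1.6]
blk f+y [ 421.2 -190.7   58.8] [0.7 0.7]
blk f-y [ 423.6 -239.9   57.6] [0.6 0.6]
plate f-y [ 408.1 -274.     8.3] [0.4 0.4]
plate r-y [ 623.8 -262.4   11.5] [0.4 0.4]
tray -+ [414.6 301.2  13.3] [0.1 0.1]
tray -- [454.  135.9  15.7] [2.8 2.8]
tray ++ [632.3 350.9  12.8] [1.9 1.9]
plate f+y [ 401.5 -162.9   16. ] r+y [ 618.1 -147.9   16. ]
blk r+y [ 604.8 -189.1   60. ] r-y [ 604.8 -235.9   60. ]
tray +- [670.1 182.6  18. ]
balls [array([482.3, 171.1,  26. ]), array([551. , 192.1,  26. ]), array([629.6, 203.9,  26. ])]
bowl [503.4   7.1  40. ] [504.7   8.9  40. ]
bottle top [704.   14.7 190.1]
cams [1119.2 -743.6  893.7] [  264.6 -1097.   1179.2]
scene [([217, 204, 33, 37, 618], [232.7, 219.6]), ([351, 206, 24, 44, 745], [362.7, 226.8]), ([251, 227, 21, 24, 301], [261.2, 239.3]), ([416, 227, 22, 15, 245], [426.8, 234.1])]
side [([329, 135, 14, 9, 107], [335.5, 139.0]), ([330, 145, 11, 11, 79], [335.2, 150.1]), ([303, 148, 15, 31, 195], [309.4, 163.9]), ([229, 213, 46, 30, 809], [250.9, 227.8])]
```

```bash
cat >> h.py <<'E'
def Rh(h):
    a=np.radians(h);x=np.array([np.cos(a),np.sin(a),0]);y=np.array([0,0,-1.]);return np.c_[x,y,np.cross(x,y)]
def legs(p,h,wps):  # TCP waypoints (x,y,z,heading): prints turn-y, shifts scaled
    p=np.array(p,float)
    for x,y,z,h2 in wps:
        q=np.array([x,y,z],float);s=Rh(h).T@(q-p)/300
        print('ty %.4f  s %.4f %.4f %.4f'%(-(h2-h)/45,*s),' J1 %.0f J6 %.0f'%(np.degrees(np.arctan2(y,x)),np.degrees(np.arctan2(y,x))-h2));p,h=q,h2
E
python3 - <<'E'
from h import *
d=pickle.load(open('c0.pkl','rb'));c=d['wrist'];o,v=ray(c,c['cx'],c['cy'])
R=Rh(66.35);print('cam off tool',R.T@(o-np.array([230.5,526.5,403.8])),'dir',R.T@v)
legs((230.7,526.7,404.7),66.35,[(330,390,420,30),(430,240,420,-8),(480,60,420,-46),(500,-110,420,-86.5)])
E
```

```text
cam off tool [-0.47803454 31.1354947  80.9611389 ] dir [-0.00210964  0.94931431 -0.31432132]
ty 0.8078  s -0.2846 -0.0510 -0.4860  J1 50 J6 20
ty 0.8444  s 0.0387 0.0000 -0.5997  J1 29 J6 37
ty 0.8444  s 0.2485 0.0000 -0.5710  J1 7 J6 53
ty 0.9000  s 0.4539 0.0000 -0.3457  J1 -12 J6 74
```

```bash
python3 -m creep '[[[0,0.8078,0,-0.2846,-0.051,-0.486,0],[0,0.8078,0,-0.2846,-0.051,-0.486,0],[0,0.8078,0,-0.2846,-0.051,-0.486,0],[0,0.8078,0,-0.2846,-0.051,-0.486,0],[0,0.8078,0,-0.2846,-0.051,-0.486,0],[0,0.8078,0,-0.2846,-0.051,-0.486,0]]]' && python3 -m creep '[[[0,0.8444,0,0.0387,0,-0.5997,0],[0,0.8444,0,0.0387,0,-0.5997,0],[0,0.8444,0,0.0387,0,-0.5997,0],[0,0.8444,0,0.0387,0,-0.5997,0],[0,0.8444,0,0.0387,0,-0.5997,0],[0,0.8444,0,0.0387,0,-0.5997,0],[0,0.8444,0,0.0387,0,-0.5997,0],[0,0.8444,0,0.0387,0,-0.5997,0],[0,0.8444,0,0.0387,0,-0.5997,0]]]'
python3 - <<'E'
from rig import r
import pickle,cv2
c=r.read_camera('wrist');pickle.dump(c,open('w1.pkl','wb'));cv2.imwrite('pics/w1.png',c['img'])
E
python3 -m creep '[[[0,0.8444,0,0.2485,0,-0.571,0],[0,0.8444,0,0.2485,0,-0.571,0],[0,0.8444,0,0.2485,0,-0.571,0],[0,0.8444,0,0.2485,0,-0.571,0],[0,0.8444,0,0.2485,0,-0.571,0],[0,0.8444,0,0.2485,0,-0.571,0],[0,0.8444,0,0.2485,0,-0.571,0]]]' && python3 -m creep '[[[0,0.9,0,0.4539,0,-0.3457,0],[0,0.9,0,0.4539,0,-0.3457,0],[0,0.9,0,0.4539,0,-0.3457,0],[0,0.9,0,0.4539,0,-0.3457,0],[0,0.9,0,0.4539,0,-0.3457,0],[0,0.9,0,0.4539,0,-0.3457,0],[0,0.9,0,0.4539,0,-0.3457,0],[0,0.9,0,0.4539,0,-0.3457,0],[0,0.9,0,0.4539,0,-0.3457,0]]]'
python3 - <<'E'
from rig import r
import pickle,cv2
c=r.read_camera('wrist');pickle.dump(c,open('w2.pkl','wb'));cv2.imwrite('pics/w2.png',c['img'])
E
```

```text
time_s: 0.65
position: [331.4, 388.1, 420.1]
orientation: [[0.87, 0.0, -0.494], [0.494, 0.0, 0.87], [0.0, -1.0, -0.0]]
force: [-0.5, -0.1, -0.2]
gripper_width: 85.5
time_s: 1.4
position: [429.4, 241.0, 419.7]
orientation: [[0.991, -0.001, 0.135], [-0.135, 0.0, 0.991], [-0.001, -1.0, 0.0]]
force: [-1.1, -0.3, -0.1]
gripper_width: 85.5
time_s: 2.03
position: [480.2, 59.4, 420.0]
orientation: [[0.694, -0.0, 0.72], [-0.72, 0.0, 0.694], [-0.0, -1.0, 0.0]]
force: [-0.6, -0.9, -0.0]
gripper_width: 85.3
time_s: 2.78
position: [500.0, -108.7, 419.9]
orientation: [[0.066, -0.0, 0.998], [-0.998, 0.0, 0.066], [-0.0, -1.0, -0.0]]
force: [0.3, -0.4, -0.4]
gripper_width: 85.5
```

View pics/w1.png

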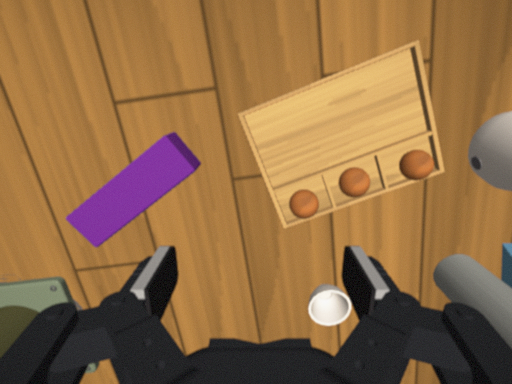

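View pics/w2.png

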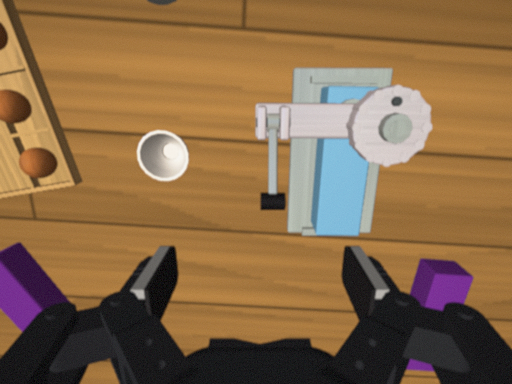

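w1 shows the whole tray (rim corners (240,114), (418,42), (443,174), (283,227)). w2 shows the press: knob (273,201), hub (397,126), block front edge (314,235)–(360,236).

Run:
```python
from h import *
np.set_printoptions(precision=1,suppress=True)
d=pickle.load(open('c0.pkl','rb'));S,D=d['scene'],d['side'];w1=pickle.load(open('w1.pkl','rb'));w2=pickle.load(open('w2.pkl','rb'))
s=lambda x,y:(S,205+x/4,170+y/4); e=lambda x,y:(D,215+(x-405)/4,165+y/4)
# knob blob in w2
g=cv2.cvtColor(w2['img'],cv2.COLOR_BGR2GRAY);k,_,st,ce=cv2.connectedComponentsWithStats((g[:245]<50).astype(np.uint8))
for i in range(1,k):
    if st[i,4]>80: print('dark',st[i],ce[i])
h=cv2.cvtColor(w2['img'],cv2.COLOR_BGR2HSV);m=cv2.inRange(h,(92,80,120),(112,255,255));
c=max(cv2.findContours(m,0,2)[0],key=cv2.contourArea);print('blue',cv2.minAreaRect(c),cv2.boundingRect(c))
for n,o in [('knob',(s(225,52),e(527,84),(w2,273,201))),('hubtop',(s(211,124),e(642,119),(w2,397,126))),
 ('bf+y',(s(98,136),e(462,232),(w2,314,235))),('bf-y',(s(52,170),e(478,278),(w2,360,236)))]:
    p,q=tri(*o);print(n,p,np.array(q))
print('hub@176',plane(w2,397,126,176),'knob@148',plane(w2,273,201,148))
print('block edges@60',[plane(w2,*q,60) for q in((314,235),(360,236),(321,142))])
print('plate@16 f+y, r+y, r-y, f-y',[plane(w2,*q,16) for q in((288,233),(294,69),(391,69),(371,233))])
ts=lambda x,y:(S,300+x/4,145+(y-385)/4); te=lambda x,y:(D,195+(x-405)/4,120+(y-385)/4)
C=[plane(w1,*q,18) for q in((240,114),(418,42),(443,174),(283,227))];C=np.array(C);print('tray@18',C,C.mean(0),np.linalg.norm(np.roll(C,-1,0)-C,axis=1))
for a,b,q in((ts(96,406),te(435,467),(240,114)),(ts(320,480),te(628,408),(418,42)),(ts(18,495),te(505,568),(283,227))): print(tri(a,b,(w1,*q)),plane(w1,*q,16))
v=C[1]-C[0]+C[2]-C[3];print('yaw',np.degrees(np.arctan2(v[1],v[0])))
print('bowl',plane(w2,163,155,40))
```

```text
dark [  0  24   7  24 113] [ 2.2 36.7]
dark [15 98 15 24 92] [ 24.8 110.7]
dark [261 193  24  16 355] [272.5 201. ]
blue ((339.6311340332031, 187.11050415039062), (51.67491149902344, 97.0898208618164), 4.573921203613281) (312, 139, 56, 96)
knob [ 493.3 -122.   147.6] [0.5 1.3 1.4]
hubtop [ 565.9 -206.3  174.9] [2. 2. 1.]
bf+y [ 418.4 -187.    55.8] [0.8 3.8 3.9]
bf-y [ 422.8 -241.5   60.2] [2.4 1.1 2.9]
hub@176 [ 566.2 -204.7  176. ] knob@148 [ 492.  -121.7  148. ]
block edges@60 [array([ 417., -184.,   60.]), array([ 419.5, -242.6,   60. ]), array([ 534.8, -177.1,   60. ])]
plate@16 f+y, r+y, r-y, f-y [array([ 395.7, -157. ,   16. ]), array([ 613.1, -142.9,   16. ]), array([ 620.8, -258.9,   16. ]), array([ 403.7, -276.1,   16. ])]
tray@18 [[412.6 302.4  18. ]
 [629.6 354.4  18. ]
 [668.5 189.6  18. ]
 [448.9 140.9  18. ]] [539.9 246.8  18. ] [223.1 169.3 224.9 165.5]
(array([413.6, 302.1,  12.5]), [np.float64(0.3360865807752125), np.float64(1.105661001246224), np.float64(1.3958384858628927)]) [412.5 302.3  16. ]
(array([632.4, 354. ,  10.9]), [np.float64(1.9007254951440073), np.float64(2.4414144618867115), np.float64(1.2624785531862992)]) [630.6 354.6  16. ]
(array([451.8, 138.5,  13.3]), [np.float64(2.743180063874373), np.float64(3.815892094973039), np.float64(2.7792193793467694)]) [448.9 140.   16. ]
yaw 12.984446484657033
bowl [503.2  10.1  40. ]
```

Run:
```python
from h import *
legs((500,-110,420),-86.5,[(493,-122,340,-86),(493,-122,301,-86)])
```

```text
ty -0.0111  s 0.0385 0.2667 -0.0257  J1 -14 J6 72
ty 0.0000  s 0.0000 0.1300 0.0000  J1 -14 J6 72
```

```bash
python3 -m creep '[[[0,-0.011,0,0.0385,0.2667,-0.0257,0.5],[0,-0.011,0,0.0385,0.2667,-0.0257,0.5],[0,-0.011,0,0.0385,0.2667,-0.0257,0.5],[0,-0.011,0,0.0385,0.2667,-0.0257,0.5],[0,-0.011,0,0.0385,0.2667,-0.0257,0.5]]]' 30 && python3 -m creep '[[[0,0,0,0,0.13,0,0.5],[0,0,0,0,0.13,0,0.5],[0,0,0,0,0.13,0,0.5],[0,0,0,0,0.13,0,1],[0,0,0,0,0.13,0,1],[0,0,0,0,0.13,0,1],[0,0,0,0,0.13,0,1],[0,0,0,0,0.13,0,1],[0,0,0,0,0.13,0,1],[0,0,0,0,0.13,0,1]]]' 30
python3 - <<'E'
from rig import r
import pickle,cv2
cv2.imwrite('pics/w3.png',r.read_camera('wrist')['img']);print(r.tcp_to_grasp)
E
```

```text
time_s: 3.25
position: [493.8, -121.7, 341.7]
orientation: [[0.071, 0.002, 0.997], [-0.997, -0.001, 0.071], [0.001, -1.0, 0.002]]
force: [-0.1, -0.5, 1.1]
gripper_width: 42.3
time_s: 4.08
position: [493.9, -121.0, 303.5]
orientation: [[0.069, 0.004, 0.998], [-0.998, 0.002, 0.069], [-0.002, -1.0, 0.004]]
force: [0.1, 6.4, 1.2]
gripper_width: 21.0
154.70000000000002
```

View pics/w3.png

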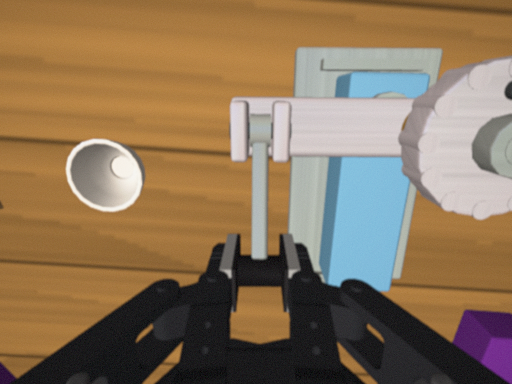

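The knob is pinched between its flat ends (21 mm), with the lever at (260,200) and the wheel at (465,135) clear. Next is the arc.

```bash
python3 -m creep '[[[0,0,0,-0.004,-0.023,0.008,1],[0,0,0,-0.004,-0.047,0.019,1],[0,0,0,-0.004,-0.071,0.035,1],[0,0,0,-0.004,-0.094,0.053,1],[0,0,0,-0.004,-0.114,0.074,1],[0,0,0,-0.004,-0.131,0.098,1],[0,0,0,-0.004,-0.145,0.123,1],[0,0,0,-0.004,-0.156,0.15,1],[0,0,0,-0.004,-0.164,0.179,1],[0,0,0,-0.004,-0.167,0.208,1],[0,0,0,-0.004,-0.168,0.228,1],[0,0,0,-0.004,-0.168,0.228,1]]]'
python3 - <<'E'
from rig import r
import pickle,cv2
a=r.read_camera('side');b=r.read_camera('scene');pickle.dump((a,b),open('c2.pkl','wb'))
print(r.state()['position'],r.state()['force'],r.state()['gripper_width'])
E
```

```text
time_s: 5.13
position: [562.6, -116.1, 353.2]
orientation: [[0.07, 0.003, 0.998], [-0.998, -0.001, 0.07], [0.001, -1.0, 0.003]]
force: [-1.1, 2.1, 3.8]
gripper_width: 21.2
[ 562.32414075 -116.10078611  353.2136862 ] [-0.38408575  1.27361199  4.37873021] 20.590307617140272
```

Run:
```python
from h import *
d,s=pickle.load(open('c2.pkl','rb'))
o=np.hstack([cv2.resize(c['img'][y:y+95,x:x+100],None,fx=4,fy=4,interpolation=2) for c,x,y in((s,215,150),(d,225,150))]);cv2.imwrite('pics/p6.png',o)
legs((561.1,-116,351.4),-86,[(561.1,-116,430,-86),(566,-206,430,-100),(566,-206,340,-100),(566,-206,308,-100)])
```

```text
ty 0.0000  s 0.0000 -0.2620 0.0000  J1 -12 J6 74
ty 0.3111  s 0.3004 0.0000 -0.0046  J1 -20 J6 80
ty 0.0000  s 0.0000 0.3000 0.0000  J1 -20 J6 80
ty 0.0000  s 0.0000 0.1067 0.0000  J1 -20 J6 80
```

View pics/p6.png

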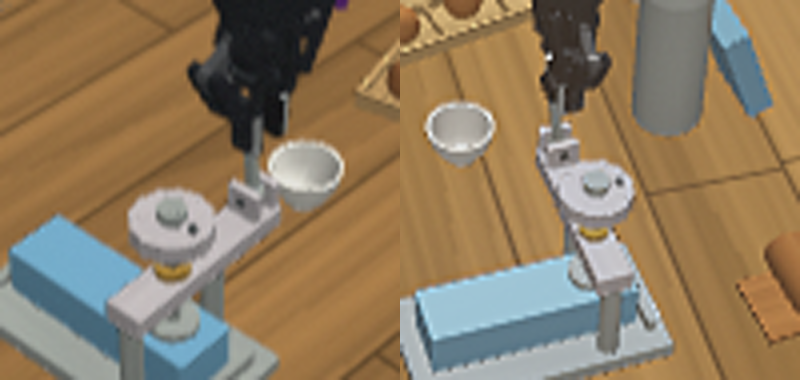

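The lever stands upright in both views, with the wheel unmoved. Now release, retreat upward and go to the wheel.

```bash
python3 -m creep '[[[0,0,0,0,0,0,0.7],[0,0,0,0,0,0,0.7],[0,0,0,0,0,0,0.6],[0,0,0,0,-0.262,0,0.6],[0,0,0,0,-0.262,0,0.6],[0,0,0,0,-0.262,0,0.3],[0,0,0,0,-0.262,0,0]]]' 50 && python3 -m creep '[[[0,0.3111,0,0.3004,0,-0.0046,0],[0,0.3111,0,0.3004,0,-0.0046,0],[0,0.3111,0,0.3004,0,-0.0046,0],[0,0.3111,0,0.3004,0,-0.0046,0],[0,0.3111,0,0.3004,0,-0.0046,0],[0,0.3111,0,0.3004,0,-0.0046,0]]]'
python3 - <<'E'
from rig import r
from h import *
np.set_printoptions(precision=1,suppress=True)
s=r.read_camera('side');w=r.read_camera('wrist');pickle.dump(w,open('w4.pkl','wb'));print(r.state()['position'])
cv2.imwrite('pics/p7.png',np.hstack([w['img'][60:384,130:400],cv2.resize(s['img'][150:231,225:325],None,fx=4,fy=4)]))
E
```

```text
time_s: 5.82
position: [561.9, -116.5, 433.6]
orientation: [[0.07, 0.007, 0.998], [-0.998, -0.003, 0.07], [0.003, -1.0, 0.007]]
force: [-0.5, -0.1, -0.5]
gripper_width: 57.4
time_s: 6.32
position: [565.8, -205.0, 428.8]
orientation: [[-0.172, -0.002, 0.985], [-0.985, 0.002, -0.172], [-0.001, -1.0, -0.002]]
force: [0.2, -0.4, -0.4]
gripper_width: 85.4
[ 566.  -204.7  429.5]
```

View pics/p7.png

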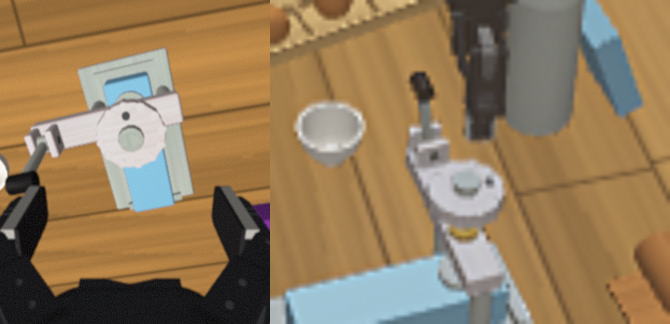

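The lever stands up after release (knob (423,85) in the crop), the wheel is centred at (131,138) in the wrist crop, with the fingers astride.

```bash
python3 - <<'E'
from h import *
np.set_printoptions(precision=1,suppress=True)
D=pickle.load(open('c0.pkl','rb'))['side'];w=pickle.load(open('w4.pkl','rb'))
print('hub',plane(w,261,198,176),'wheel top',plane(w,262,192,166))
o,d=ray(D,263.25,171.25);print('knob at y=-117:',o+d*(-117-o[1])/d[1])
E
python3 -m creep '[[[0,0,0,0,0.3,0,0],[0,0,0,0,0.3,0,0],[0,0,0,0,0.3,0,0],[0,0,0,0,0.3,0,0],[0,0,0,0,0.3,0,0]]]'
```

```text
hub [ 566.1 -206.2  176. ] wheel top [ 567.7 -207.4  166. ]
knob at y=-117: [ 555.5 -117.   194.6]
time_s: 6.83
position: [566.4, -205.5, 340.8]
orientation: [[-0.173, 0.0, 0.985], [-0.985, -0.0, -0.173], [0.0, -1.0, 0.0]]
force: [0.5, -1.0, 0.9]
gripper_width: 85.3
```

```bash
python3 -m creep '[[[0,0,0,0,0.107,0,0],[0,0,0,0,0.107,0,0],[0,0,0,0,0.107,0,0],[0,0,0,0,0.107,0,0.5],[0,0,0,0,0.107,0,1],[0,0,0,0,0.107,0,1],[0,0,0,0,0.107,0,1],[0,0,0,0,0.107,0,1],[0,0,0,0,0.107,0,1],[0,0,0,0,0.107,0,1]]]' 50
```

```text
time_s: 7.67
position: [567.0, -205.8, 311.0]
orientation: [[-0.174, 0.004, 0.985], [-0.985, -0.001, -0.174], [-0.0, -1.0, 0.004]]
force: [-0.4, 2.9, 5.3]
gripper_width: 58.5
```

```bash
python3 -m creep '[[[0,-0.978,0,0,-0.007,0,1],[0,-0.978,0,0,-0.007,0,1],[0,-0.978,0,0,-0.007,0,1],[0,-0.978,0,0,-0.007,0,1],[0,-0.978,0,0,-0.007,0,1],[0,-0.978,0,0,-0.007,0,1],[0,-0.978,0,0,-0.007,0,1],[0,-0.978,0,0,-0.007,0,1]]]'
```

```text
time_s: 8.33
position: [566.8, -204.4, 313.1]
orientation: [[0.561, 0.003, 0.828], [-0.828, 0.003, 0.561], [-0.001, -1.0, 0.004]]
force: [-2.3, 7.7, 8.4]
gripper_width: 58.5
```

```bash
python3 -m creep '[[[0,-0.978,0,0,-0.009,0,1],[0,-0.978,0,0,-0.009,0,1],[0,-0.978,0,0,-0.009,0,1],[0,-0.978,0,0,-0.009,0,1],[0,-0.978,0,0,-0.009,0,1],[0,-0.978,0,0,-0.009,0,1],[0,-0.978,0,0,-0.009,0,1],[0,-0.978,0,0,-0.009,0,1]]]' && python3 -m creep '[[[0,-0.978,0,0,-0.008,0,1],[0,-0.978,0,0,-0.008,0,1],[0,-0.978,0,0,-0.008,0,1],[0,-0.978,0,0,-0.008,0,1],[0,-0.978,0,0,-0.008,0,1],[0,-0.978,0,0,-0.008,0,1],[0,-0.978,0,0,-0.008,0,1],[0,-0.978,0,0,-0.008,0,1]]]' && python3 -m creep '[[[0,-0.978,0,0,-0.008,0,1],[0,-0.978,0,0,-0.008,0,1],[0,-0.978,0,0,-0.008,0,1],[0,-0.978,0,0,-0.008,0,1],[0,-0.978,0,0,-0.008,0,1],[0,-0.978,0,0,-0.008,0,1],[0,-0.978,0,0,-0.008,0,1],[0,-0.978,0,0,-0.008,0,1]]]' && python3 -m creep '[[[0,-0.978,0,0,-0.008,0,1],[0,-0.978,0,0,-0.008,0,1],[0,-0.978,0,0,-0.008,0,1],[0,-0.978,0,0,-0.008,0,1],[0,-0.978,0,0,-0.008,0,1],[0,-0.978,0,0,-0.008,0,1],[0,-0.978,0,0,-0.008,0,1],[0,-0.978,0,0,-0.008,0,1],[0,-0.978,0,0,-0.008,0,1],[0,-0.978,0,0,-0.008,0,1]]]'
```

```text
time_s: 9.0
position: [565.7, -203.6, 315.4]
orientation: [[0.979, -0.001, 0.206], [-0.206, 0.006, 0.979], [-0.002, -1.0, 0.005]]
force: [-7.5, 10.9, 10.5]
gripper_width: 58.6
time_s: 9.67
position: [564.5, -203.9, 317.5]
orientation: [[0.847, -0.006, -0.531], [0.532, 0.006, 0.847], [-0.002, -1.0, 0.008]]
force: [-13.6, 9.6, 13.6]
gripper_width: 58.2
time_s: 10.33
position: [563.7, -205.1, 319.7]
orientation: [[0.24, -0.009, -0.971], [0.971, 0.003, 0.24], [0.001, -1.0, 0.01]]
force: [-14.7, 5.0, 13.9]
gripper_width: 58.7
time_s: 11.17
position: [563.8, -206.6, 321.9]
orientation: [[-0.501, -0.008, -0.865], [0.865, -0.001, -0.501], [0.003, -1.0, 0.008]]
force: [-14.4, -0.0, 11.1]
gripper_width: 58.2
```

```bash
python3 - <<'E'
from h import *
legs((566,-206,320),120.05,[(566,-206,400,120.05),(479,-212.4,390,94),(479,-212.4,300,94),(479,-212.4,192,94)])
E
python3 -m creep '[[[0,0,0,0,0,0,0],[0,0,0,0,0,0,0],[0,0,0,0,0,0,0],[0,0,0,0,0,0,0],[0,0,0,0,-0.267,0,0],[0,0,0,0,-0.267,0,0],[0,0,0,0,-0.267,0,0],[0,0,0,0,-0.267,0,0]]]'
```

```text
ty -0.0000  s 0.0000 -0.2667 0.0000  J1 -20 J6 -140
ty 0.5789  s 0.1268 0.0333 0.2617  J1 -24 J6 -118
ty 0.0000  s 0.0000 0.3000 0.0000  J1 -24 J6 -118
ty 0.0000  s 0.0000 0.3600 0.0000  J1 -24 J6 -118
time_s: 11.83
position: [567.3, -206.5, 404.2]
orientation: [[-0.501, 0.008, -0.865], [0.865, -0.004, -0.501], [-0.007, -1.0, -0.005]]
force: [0.9, -0.4, -0.5]
gripper_width: 85.0
```

Next, move over the block's front and look from the side and the wrist.

```bash
python3 -m creep '[[[0,0.579,0,0.1268,0.0333,0.2617,0],[0,0.579,0,0.1268,0.0333,0.2617,0],[0,0.579,0,0.1268,0.0333,0.2617,0],[0,0.579,0,0.1268,0.0333,0.2617,0],[0,0.579,0,0.1268,0.0333,0.2617,0],[0,0.579,0,0.1268,0.0333,0.2617,0]]]'
python3 - <<'E'
from rig import r
from h import *
s=r.read_camera('side');w=r.read_camera('wrist');c=r.read_camera('scene');pickle.dump((w,s,c),open('w5.pkl','wb'))
o=np.zeros((384,800,3),np.uint8);o[:,:420]=w['img'][:,46:466];o[:,420:800]=cv2.resize(s['img'][160:256,215:310],(380,384),interpolation=2);cv2.imwrite('pics/p8.png',o)
E
```

```text
time_s: 12.33
position: [478.8, -212.3, 389.0]
orientation: [[-0.072, -0.001, -0.997], [0.997, 0.001, -0.072], [0.001, -1.0, 0.001]]
force: [-0.3, -0.3, 0.2]
gripper_width: 85.3
```

View pics/p8.png

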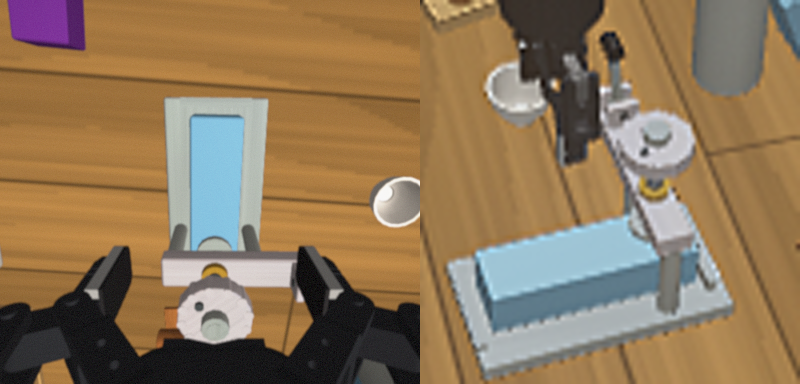

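The lever is still up, the wheel and foot have risen, and the block lies still (front corners at (237,115) and (289,117) in the full wrist picture).

```bash
python3 - <<'E'
from h import *
np.set_printoptions(precision=1,suppress=True)
w,s,c=pickle.load(open('w5.pkl','rb'))
h=cv2.cvtColor(w['img'],cv2.COLOR_BGR2HSV);m=cv2.inRange(h,(92,60,100),(112,255,255))[60:300,200:320]
ct=max(cv2.findContours(m,0,2)[0],key=cv2.contourArea);print('rect',cv2.boundingRect(ct))
for q in((237,115),(289,117),(236,230),(286,230)): print(q,plane(w,*q,60))
# hub height now: wrist + side
print('hub',tri((w,214+46,322),(s,215+(657-420)/4,160+127/4)))
E
python3 -m creep '[[[0,0,0,0,0.3,0,0],[0,0,0,0,0.3,0,0],[0,0,0,0,0.3,0,0],[0,0,0,0,0.3,0,0],[0,0,0,0,0.3,0,0]]]'
```

```text
rect (36, 55, 54, 136)
(237, 115) [ 418.1 -239.5   60. ]
(289, 117) [ 416.3 -187.1   60. ]
(236, 230) [ 545.7 -234.6   60. ]
(286, 230) [ 541.5 -177.4   60. ]
hub (array([ 566. , -204.5,  180.8]), [np.float64(3.011587940181148), np.float64(3.0115879401811796)])
time_s: 12.9
position: [479.6, -212.6, 300.7]
orientation: [[-0.07, 0.0, -0.998], [0.998, -0.0, -0.07], [-0.0, -1.0, -0.0]]
force: [0.2, -0.7, -0.0]
gripper_width: 85.2
```

Run:
```python
from h import *
w,s,c=pickle.load(open('w5.pkl','rb'));w4=pickle.load(open('w4.pkl','rb'))
a=plane(w4,255,176,166)-[566.3,-206.3,166]
A=np.arctan2(a[1],a[0]);print(a,np.degrees(A))
for z in(170,177):
    b=plane(w,245,307,z)-[566.3,-206.3,z];B=np.arctan2(b[1],b[0]);print(b,np.degrees(B),'turn',(B-A)%(2*np.pi))
f=(s,215+(644-420)/4,160+150/4);b=plane(*f,177)-[566.3,-206.3,177];B=np.arctan2(b[1],b[0]);print('side',b,(B-A)%(2*np.pi))
```

```text
[16.38913228  2.28031019  0.        ] 7.921024863821388
[ -7.85557101 -12.0421775    0.        ] -123.11794087523552 turn 3.9961239066249985
[-13.80685656 -12.04961169   0.        ] -138.88792976814605 turn 3.720885677440774
side [-13.49753394 -12.92250834   0.        ] 3.7669815395299486
```

```bash
python3 -m creep '[[[0,0,0,0.005,0.1,0,0],[0,0,0,0.005,0.2,0,0],[0,0,0,0.005,0.28,0,0],[0,0,0,0.005,0.33,0,0],[0,0,0,0.005,0.36,0,0],[0,0,0,0.005,0.36,0,0],[0,0,0,0.005,0.36,0,0.3],[0,0,0,0.005,0.36,0,0.6],[0,0,0,0.005,0.36,0,1],[0,0,0,0.005,0.36,0,1],[0,0,0,0.005,0.36,0,1],[0,0,0,0.005,0.36,0,1]]]' 40
```

```text
time_s: 13.9
position: [480.2, -211.8, 194.3]
orientation: [[-0.07, 0.004, -0.998], [0.998, -0.003, -0.07], [-0.003, -1.0, -0.004]]
force: [0.0, -0.2, 5.8]
gripper_width: 55.8
```

```bash
python3 -m creep '[[[0,0,0,0,-0.015,0,1],[0,0,0,0,-0.03,0,1],[0,0,0,0,-0.03,0,1],[0,0,0,0,-0.03,0,1],[0,0,0,0,-0.03,0,1]]]'
python3 - <<'E'
from rig import r
from h import *
s=r.read_camera('side');c=r.read_camera('scene')
o=np.hstack([cv2.resize(i['img'][y:y+95,x:x+100],(400,380),interpolation=2) for i,x,y in((s,215,165),(c,205,170))]);cv2.imwrite('pics/p9.png',o)
print(r.state()['position'],r.state()['force'],r.state()['torque'])
E
```

```text
time_s: 14.32
position: [478.7, -210.8, 200.8]
orientation: [[-0.07, -0.0, -0.998], [0.998, 0.0, -0.07], [0.0, -1.0, 0.0]]
force: [-0.5, 0.1, -1.1]
gripper_width: 55.7
[ 478.66461005 -210.75842461  200.60751816] [-0.58928782  0.71806189 -0.65377708] [0.02499431 0.05253845 0.02192647]
```

View pics/p9.png

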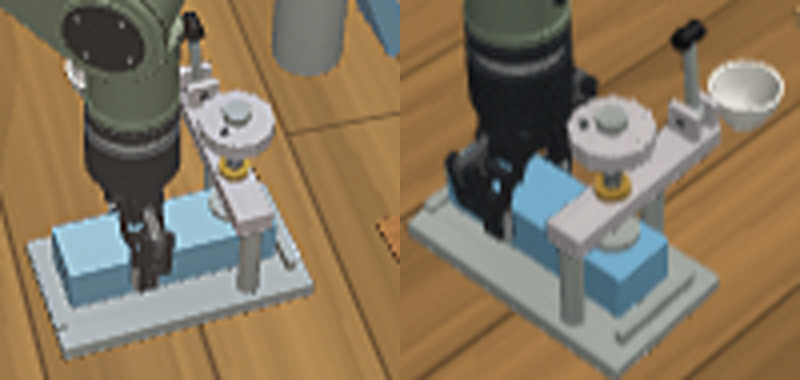

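The block is held and lifted 6.4 mm (1.1 N weight), still level under the foot. I'll raise it 2 mm more and draw it out forward.

```bash
python3 -m creep '[[[0,0,0,0,-0.007,0,1],[0,0,0,0,-0.007,0.04,1],[0,0,0,0,-0.007,0.09,1],[0,0,0,0,-0.007,0.14,1],[0,0,0,0,-0.007,0.19,1],[0,0,0,0,-0.007,0.24,1],[0,0,0,0,-0.007,0.29,1],[0,0,0,0,-0.007,0.317,1],[0,0,0,0,-0.05,0.317,1],[0,0,0,0,-0.15,0.317,1],[0,0,0,0,-0.25,0.317,1],[0,0,0,0,-0.25,0.317,1]]]'
python3 - <<'E'
from rig import r
from h import *
w=r.read_camera('wrist');s=r.read_camera('side');pickle.dump((w,s),open('w6.pkl','wb'));cv2.imwrite('pics/p10.png',np.hstack([w['img'][:,80:430],cv2.resize(s['img'][150:270,150:290],(448,384),interpolation=2)]))
print(r.state()['position'])
E
```

```text
time_s: 15.42
position: [386.4, -219.5, 281.7]
orientation: [[-0.069, 0.009, -0.998], [0.998, -0.008, -0.07], [-0.008, -1.0, -0.009]]
force: [1.6, -1.2, -0.8]
gripper_width: 55.5
[ 384.75949503 -218.0891832   277.52640793]
```

View pics/p10.png

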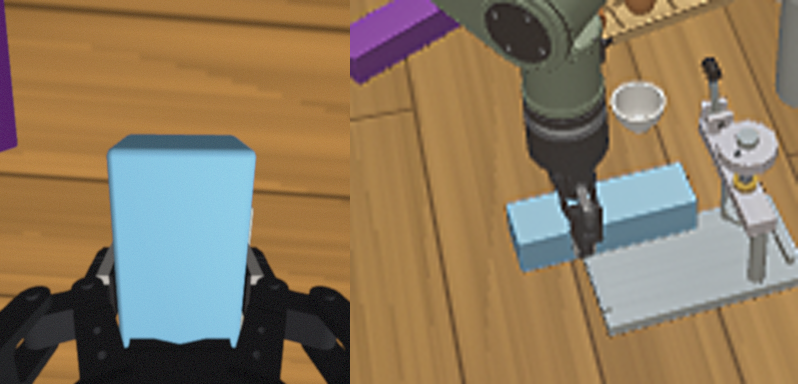

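The block is clear of the press and held level (front top edge at (188..334,153) in the wrist picture). The lever is still up and the press plate is empty. That is my twelfth picture, so from here I check by numbers only.

Run:
```python
from h import *
np.set_printoptions(precision=1,suppress=True)
w,s=pickle.load(open('w6.pkl','rb'))
T=np.array([384.8,-218.1,277.5]);R=Rh(94)
for q in((188,153),(334,153),(192,134),(196,320)):print(q,R.T@(plane(w,*q,277.5-134.3)-T))
print('low edge',[R.T@(plane(w,*q,277.5-178.3)-T) for q in((208,136),(315,136))])
# pixel edges of front: blue brightness profile column 260
g=cv2.cvtColor(w['img'],cv2.COLOR_BGR2GRAY);print(g[125:165,260])
bed=np.array([541,245,0])+26.5*np.array([-.225,.974,0])+6*np.array([-.225,.974,0]);print('aim',bed)
d=30;t=bed+d*Rh(103)[:,2]
legs((384,-217.5,276),94,[(390,-60,290,100),(400,120,290,103),(t[0],t[1],270,103),(t[0],t[1],210,103),(t[0],t[1],186,103)])
print(t)
```

```text
(188, 153) [-29.9 134.3  57.9]
(334, 153) [ 25.  134.3  58. ]
(192, 134) [-27.8 134.3  65. ]
(196, 320) [-32.4 134.3 -20.5]
low edge [array([-30.2, 178.3,  58.1]), array([ 25.5, 178.3,  58.2])]
[131 134 140 140 137 138 138 137 134 112  90  84  85  88  86  87  85  89
  90  87  86  87  90  98 116 135 147 154 160 167 171 177 182 185 185 186
 185 185 186 186]
aim [533.7 276.7   0. ]
ty -0.1333  s 0.5223 -0.0467 -0.0566  J1 -9 J6 -109
ty -0.0667  s 0.5851 0.0000 -0.1370  J1 17 J6 -86
ty 0.0000  s 0.4086 0.0667 -0.4517  J1 28 J6 -75
ty 0.0000  s 0.0000 0.2000 0.0000  J1 28 J6 -75
ty 0.0000  s 0.0000 0.0800 0.0000  J1 28 J6 -75
[504.5 269.9   0. ]
```

```bash
python3 -m creep '[[[0,-0.133,0,0.05,-0.047,-0.01,1],[0,-0.133,0,0.13,-0.047,-0.02,1],[0,-0.133,0,0.23,-0.047,-0.03,1],[0,-0.133,0,0.33,-0.047,-0.04,1],[0,-0.133,0,0.43,-0.047,-0.05,1],[0,-0.133,0,0.5223,-0.047,-0.0566,1]]]' && python3 -m creep '[[[0,-0.067,0,0.1,0,-0.023,1],[0,-0.067,0,0.2,0,-0.047,1],[0,-0.067,0,0.3,0,-0.07,1],[0,-0.067,0,0.4,0,-0.094,1],[0,-0.067,0,0.5,0,-0.117,1],[0,-0.067,0,0.5851,0,-0.137,1]]]' && python3 -m creep '[[[0,0,0,0.07,0.011,-0.08,1],[0,0,0,0.14,0.022,-0.155,1],[0,0,0,0.21,0.033,-0.23,1],[0,0,0,0.28,0.045,-0.305,1],[0,0,0,0.34,0.056,-0.37,1],[0,0,0,0.38,0.0667,-0.415,1],[0,0,0,0.4086,0.0667,-0.445,1],[0,0,0,0.4086,0.0667,-0.445,1],[0,0,0,0.4086,0.0667,-0.445,1],[0,0,0,0.4086,0.0667,-0.445,1]]]'
python3 - <<'E'
from rig import r
from h import *
w=r.read_camera('wrist');s=r.read_camera('side');c=r.read_camera('scene');pickle.dump((w,s,c),open('w7.pkl','wb'))
st=r.state();T=st['position'];print(T,st['orientation'][:,0],st['force'])
g=cv2.cvtColor(w['img'],cv2.COLOR_BGR2HSV);m=cv2.inRange(g,(92,60,60),(112,255,255));print(cv2.boundingRect(max(cv2.findContours(m,0,2)[0],key=cv2.contourArea)))
E
```

```text
time_s: 16.02
position: [389.1, -58.3, 288.4]
orientation: [[-0.173, -0.003, -0.985], [0.985, 0.002, -0.173], [0.002, -1.0, 0.003]]
force: [-0.3, 0.2, -1.1]
gripper_width: 55.3
time_s: 16.52
position: [399.1, 121.8, 288.4]
orientation: [[-0.226, -0.003, -0.974], [0.974, 0.0, -0.226], [0.001, -1.0, 0.003]]
force: [1.1, -0.5, -0.4]
gripper_width: 55.2
time_s: 17.35
position: [501.7, 268.8, 268.6]
orientation: [[-0.225, -0.003, -0.974], [0.974, -0.001, -0.225], [-0.001, -1.0, 0.003]]
force: [0.1, -0.2, -1.3]
gripper_width: 55.4
[502.12534748 268.63186341 269.6797844 ] [-2.24044872e-01  9.74578801e-01 -2.36209368e-04] [ 0.12713419 -0.02143008 -1.25282161]
(187, 135, 149, 214)
```

```bash
python3 -m creep '[[[0,0,0,0,0.06,0,1],[0,0,0,0,0.13,0,1],[0,0,0,0,0.19,0,1],[0,0,0,0,0.23,0,1],[0,0,0,0,0.25,0,1],[0,0,0,0,0.263,0,1],[0,0,0,0,0.263,0,1],[0,0,0,0,0.263,0,1],[0,0,0,0,0.263,0,1]]]' && python3 -m creep '[[[0,0,0,0,0.005,0,1],[0,0,0,0,0.01,0,1],[0,0,0,0,0.01,0,1],[0,0,0,0,0.01,0,1],[0,0,0,0,0.01,0,1]]]'
```

```text
time_s: 18.25
position: [503.3, 269.6, 192.3]
orientation: [[-0.225, 0.002, -0.974], [0.974, 0.001, -0.225], [0.0, -1.0, -0.002]]
force: [-0.3, -0.7, -0.3]
gripper_width: 55.6
time_s: 18.67
position: [502.7, 269.4, 188.2]
orientation: [[-0.225, 0.0, -0.974], [0.974, 0.0, -0.225], [0.0, -1.0, -0.0]]
force: [0.3, -0.5, -1.2]
gripper_width: 55.3
```

```bash
python3 -m creep '[[[0,0,0,0,0.003,0,1],[0,0,0,0,0.007,0,1],[0,0,0,0,0.007,0,1],[0,0,0,0,0.007,0,1],[0,0,0,0,0.007,0,1]]]' && python3 -m creep '[[[0,0,0,0,0.003,0,1],[0,0,0,0,0.006,0,1],[0,0,0,0,0.006,0,1],[0,0,0,0,0.006,0,1],[0,0,0,0,0.006,0,1]]]'
```

```text
time_s: 19.08
position: [502.6, 269.4, 186.0]
orientation: [[-0.225, -0.0, -0.974], [0.974, -0.0, -0.225], [-0.0, -1.0, 0.0]]
force: [0.4, 0.2, -1.0]
gripper_width: 55.7
time_s: 19.5
position: [502.8, 269.4, 184.5]
orientation: [[-0.225, 0.001, -0.974], [0.974, 0.0, -0.225], [0.0, -1.0, -0.001]]
force: [-1.5, -0.3, 0.5]
gripper_width: 55.7
```

```bash
python3 -m creep '[[[0,0,0,0,0.004,0,1],[0,0,0,0,0.004,0,1],[0,0,0,0,0.004,0,1],[0,0,0,0,0.004,0,1],[0,0,0,0,0.004,0,1]]]'
python3 - <<'E'
from rig import r
from h import *
np.set_printoptions(precision=1,suppress=True)
w=r.read_camera('wrist');T=r.state()['position'];R=Rh(103)
m=cv2.inRange(cv2.cvtColor(w['img'],cv2.COLOR_BGR2HSV),(92,60,60),(112,255,255));b=cv2.boundingRect(max(cv2.findContours(m,0,2)[0],key=cv2.contourArea));print(b)
# balls seen from here
h=cv2.cvtColor(w['img'],cv2.COLOR_BGR2HSV);mb=cv2.inRange(h,(4,110,60),(14,255,220))
k,_,st,ce=cv2.connectedComponentsWithStats(mb)
print([(plane(w,*ce[i],26),st[i,2:]) for i in range(1,k) if st[i,4]>150])
E
```

```text
time_s: 19.92
position: [502.9, 269.5, 184.3]
orientation: [[-0.225, 0.001, -0.974], [0.974, -0.0, -0.225], [-0.0, -1.0, -0.001]]
force: [-3.8, -0.0, 7.2]
gripper_width: 55.3
(188, 136, 147, 213)
[(array([480.5, 173.6,  26. ]), array([ 103,   86, 6887], dtype=int32)), (array([536.9, 191.8,  26. ]), array([  81,   51, 1365], dtype=int32))]
```

```bash
python3 -m creep '[[[0,0,0,0,-0.002,0,1],[0,0,0,0,-0.002,0,0.3],[0,0,0,0,-0.002,0,0.2],[0,0,0,0,-0.002,0,0.17],[0,0,0,0,-0.002,0,0.17],[0,0,0,0,-0.002,0,0.17],[0,0,0,0,-0.002,0,0.17]]]' && python3 -m creep '[[[0,0,0,0,-0.04,0,0.17],[0,0,0,0,-0.1,0,0.17],[0,0,0,0,-0.2,0,0.17],[0,0,0,0,-0.3,0,0.17],[0,0,0,0,-0.4,0,0.17],[0,0,0,0,-0.5,0,0.17],[0,0,0,0,-0.5,0,0.17],[0,0,0,0,-0.5,0,0.17]]]' && python3 -m creep '[[[0,0,0,0,-0.1,0.25,0],[0,0,0,0,-0.1,0.25,0],[0,0,0,0,-0.1,0.25,0],[0,0,0,0,-0.1,0.25,0],[0,0,0,0,-0.1,0.25,0],[0,0,0,0,-0.1,0.25,0]]]'
python3 - <<'E'
from rig import r
from h import *
np.set_printoptions(precision=1,suppress=True)
w=r.read_camera('wrist');s=r.read_camera('side');c=r.read_camera('scene');pickle.dump((w,s,c),open('w8.pkl','wb'))
for n,i in(('wrist',w),('side',s),('scene',c)):
    h=cv2.cvtColor(i['img'],cv2.COLOR_BGR2HSV);m=cv2.inRange(h,(92,60,150),(112,255,255))
    for ct in cv2.findContours(m,0,2)[0]:
        if cv2.contourArea(ct)>200:
            q=cv2.minAreaRect(ct);P=np.array([plane(i,*p,50) for p in cv2.boxPoints(q)]);print(n,np.array(q[0]),plane(i,*q[0],50),'box@50',P[:,:2].round().tolist())
    mb=cv2.inRange(h,(4,110,60),(14,255,220));k,_,st,ce=cv2.connectedComponentsWithStats(mb)
    print(n,'balls?',[plane(i,*ce[j],26)[:2].round().tolist() for j in range(1,k) if st[j,4]>40])
E
```

```text
time_s: 20.55
position: [502.6, 269.4, 183.5]
orientation: [[-0.225, -0.0, -0.974], [0.974, -0.0, -0.225], [-0.0, -1.0, 0.0]]
force: [0.5, 0.3, -0.5]
gripper_width: 70.7
time_s: 21.22
position: [503.6, 269.8, 337.5]
orientation: [[-0.225, 0.007, -0.974], [0.974, 0.002, -0.225], [0.001, -1.0, -0.007]]
force: [-0.5, -0.4, -1.2]
gripper_width: 71.1
time_s: 21.72
position: [430.2, 252.6, 363.1]
orientation: [[-0.225, -0.0, -0.974], [0.974, -0.0, -0.225], [-0.0, -1.0, 0.0]]
force: [-0.3, 0.9, 0.2]
gripper_width: 85.5
wrist [260.5 258.5] [519.7 274.2  50. ] box@50 [[620.0, 265.0], [447.0, 230.0], [435.0, 282.0], [606.0, 326.0]]
wrist balls? [[480.0, 175.0], [549.0, 197.0], [629.0, 210.0]]
side [231. 134.] [529.  268.9  50. ] box@50 [[439.0, 275.0], [623.0, 318.0], [620.0, 263.0], [440.0, 222.0]]
side balls? [[-354.0, 780.0], [811.0, 566.0], [-342.0, 392.0], [629.0, 206.0], [549.0, 194.0], [481.0, 171.0], [751.0, -242.0]]
scene [363.3 227. ] [769.8  30.4  50. ] box@50 [[695.0, 71.0], [729.0, 125.0], [838.0, -6.0], [806.0, -54.0]]
scene [345.7 158.8] [532.8 270.8  50. ] box@50 [[454.0, 226.0], [427.0, 277.0], [610.0, 314.0], [630.0, 265.0]]
scene balls? [[-1574.0, 226.0], [-599.0, 859.0], [-539.0, 1949.0], [26.0, 2280.0], [-485.0, 1120.0], [-118.0, 1254.0], [-249.0, 948.0], [418.0, 1281.0], [-128.0, 894.0], [-248.0, 784.0], [755.0, 621.0], [480.0, 174.0], [548.0, 196.0], [761.0, -241.0]]
```

```bash
python3 - <<'E'
from h import *
w,s,c=pickle.load(open('w8.pkl','rb'));D=pickle.load(open('c0.pkl','rb'))
for n,i,(x,y) in(('side',s,(250,160)),('scene',c,(255,160))):
    g=cv2.cvtColor(i['img'],cv2.COLOR_BGR2GRAY)[y:y+35,x:x+40];k,_,st,ce=cv2.connectedComponentsWithStats((g<55).astype(np.uint8))
    o=[(i,*(ce[j]+[x,y])) for j in range(1,k) if st[j,4]>8];print(n,[(q[1:]) for q in o])
    if n=='side':a=o
print('knob',tri(a[0],o[0]))
# change of bystander areas vs start
for n,i in(('side',s),('scene',c)):
    d=cv2.absdiff(i['img'],D[n]['img']).max(2)>45
    for nm,(x,y,w_,h_) in (dict(bottle=(283,130,22,55),diff=(277,118,22,25),roller=(308,205,32,30),bowl=(230,173,12,17)) if n=='side' else dict(bottle=(332,175,30,62),spare=(350,205,26,45),diff=(376,178,32,40),roller=(278,264,46,40))).items(): print(n,nm,d[y:y+h_,x:x+w_].mean().round(3))
E
python3 -c "
from rig import r
print(r.state()['force'],r.state()['time_s'])
r.sign_off()"
```

```text
side [(np.float64(262.4782608695652), np.float64(171.1304347826087))]
scene [(np.float64(276.4878048780488), np.float64(178.58536585365854))]
knob (array([ 552.27454022, -119.23548041,  197.64001844]), [np.float64(0.23247979888055958), np.float64(0.23247979888063344)])
side bottle 0.0
side diff 0.0
side roller 0.0
side bowl 0.0
scene bottle 0.016
scene spare 0.0
scene diff 0.0
scene roller 0.0
[-0.91664198  0.28997751 -0.18510947] 21.8667
the job is handed in; nothing more can be done
```

The job is handed in after about 22 s of robot time; no verdict is reported. I swung the lock lever up, wound the handwheel anticlockwise about 3.7 rad, drew the cork block out over the lip, and set it down in the tray's long bed.

What the last checks showed:
- **Block:** three views put its centre at (520–533, 269–274) mm, against about (534, 271) for the bed centre. Two views agree to about 5 mm. The wrist view differs by about 14 mm along the bed, because its mask was partly hidden by the gripper. The block was set down with contact at the height predicted for lying flat, and it did not slip in the grip beforehand.
- **Lever:** the knob measures (552, −119, 198) mm, which is about 1.46 rad or nearly upright, so above the 1.25 rad needed.
- **Wheel:** the wheel's mark gave 3.72 rad (wrist) and 3.77 rad (side), and the gripper rose 10.9 mm while turning it. A triangulation of the hub gave a rise of only about 5 mm, but its 3 mm residual made it too noisy to trust.
- **Everything else:** the balls are in their pockets, within about 6 mm of where they started. The bottle, bowl, diffuser, roller and spare block show no visible change. The gripper was open and clear, touching nothing.

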